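# Lock a cast in the curing box and start the timer

## Robot

A 6-joint arm with a two-finger parallel gripper is mounted at the origin on a cart in front of the work surface, level with it; the furniture and walls round the work are solid. World frame = base frame: x ahead of the robot, y to its left, z up, the work surface at z = 0. Lengths are in m, angles in degrees, forces in N, time in s.
With the tool pointing down it reaches from about 0.3 to 0.75 m from the base axis. Payload 8.5 kg.
Tool frame: the origin (TCP) lies at the very end of the fingers, on their centre line; the grasp point (between the pads) lies 19 mm behind it; z points along the fingers, y is the line along which they close (so a half turn about z gives the same grasp; the last joint's range is limited). The gripper opens to 85 mm and grips with 20 to 120 N. Pads are 22 mm wide; open, the fingers measure 114 mm over their backs; the gripper's body (76 mm by 85 mm) begins 54 mm behind the grasp point. The pads swing forward as they close: fully open they stand 13 mm farther back than shut.
Start: joints at [51.205, 21.807, 74.336, -0, 83.858, -12.336], TCP at [0.245, 0.492, 0.231] pointing down, gripper open.
Joint ranges: [-178.18, 178.18], [-50.72, 133.34], [12.68, 142.11], [-81.47, 261.47], [9.98, 163.14], [-165.26, 165.26]. Speed limits (degrees/s): [136.94, 136.94, 180, 180, 180, 180].

## Interface

Orientations are given as a 3x3 rotation matrix whose columns are the frame's x, y, z axes.
In Python, from rig import env, optics, spotter gives the robot as it stands.
- The arm moves only by the shell command python3 -m crank 'ROWS' [FORCE]. ROWS is JSON, one flat list of numbers, 5 for each row, row after row: the finger opening in cm, from 0 to 8.54, then the shift along the tool's x, y, z in cm, then the turn about the tool's z in rad. A call has exactly 8 rows; each row shifts and turns the commanded pose from where the row before left it, along the tool's axes as they then stand; what a row does not reach is not made up. A row lasts 1/12 s, in which the tool goes at most 41.7 mm and 7.16 degrees, less where a joint would pass 70% of its speed; a pose out of reach is approached as far as the arm can. A call is refused whole if a number of a shift passes 4.17 or a number of a turn 0.125, either way. A call with a gripper value outside its range is refused whole. The fingers move at their own pace and stop on an object; FORCE is the grip in N (left out, the last holds). Time passes only in rows, so rows that do not move let the fingers close, or fill a call up. It gives the time, the measured TCP pose, the force, the opening and the grip force at its end, in the units of the state.
- env.observe(): the state, without advancing time (a new reading comes with each control period).
- optics.get_image(name): name is "scene" or "top"; returns a dict with "color" (420x560x3 uint8, red, green, blue), "intrinsics" (3x3 intrinsics, pixels), "pose" (4x4, takes a point from camera to world coordinates). Camera axes: x right, y up, looking along -z (the intrinsics and any distortion apply to the point x, -y, -z); pixel columns grow to the right and rows downward; lengths in m; the calibration is good to about 2 mm. A picture is of the moment at which its call begins. There is no depth.
- env.close_job(): hands the job in; it is judged then, once.
Trained networks look in a picture, given as the dict that the camera call returned (one of the last four; its "shot" number tells which), for a name from the list of things; names that differ only in an ending like _2 or _b are one class to them, and where a whole thing is asked for, a point or a joint stands for the part that bears it (a point fixed in the world has none). Each returns a list of dicts, best first, with "score" (0 to 1); they miss things now and then, are a little off and sometimes report something else, mostly with a low value. They report only what shows in the picture. A call takes as long as a camera call. They do not tell look-alikes from the thing itself.
- spotter.look_for(picture, query): "at" ([column, row] as shares, 0 to 1, of the picture: columns of its width, rows of its height, amid what is visible of it).
The state is a dict: "time_s": time; "q": joint angles; "qvel": joint speeds; "joint_efforts": joint torques, N m; "position": TCP position; "tool_rot": TCP orientation; "ft_force": force on the tool from outside, world axes, zero at the start; "wrist_torque": the same for the moment, N m; "grip_width": finger opening in m; "gripper_force": force on a finger pad.
Only numpy, scipy, OpenCV 4.12 (cv2) and the standard library are available. Lean on these libraries where they do the work, as an engineer would, in place of code of your own. Each camera call takes 0.05 s, during which the arm holds its last target. There are 200 camera calls.

## Task

Set the yellow dental cast upright on the floor of the open curing box, let go of it, shut the lid fully, and then slide the brass bolt on the lid all the way into its keeper so that the box is locked. Only after that, start the timer: push its green button fully in, with the timer pressed back against the fixed metal stop behind it, keep it in for about half a second, and leave the timer standing against the stop. Leave the white cast, the wax jar and the yellow glue bottle where they stand.

Things in the scene. Friction and masses are not known exactly. Their poses are not given: they have to be found in the camera images.
- curing_box: Grey open-topped box fixed to the counter, 150 (x) x 190 (y) x 50 mm high, walls and floor 6 mm, inside 138 x 178 mm. Origin: centre of its underside. x points from its front wall to the hinge at its back (roughly away from the robot), y left, z up. A steel keeper stands on the outside of its left (+y) wall near the front, up to 81 mm above the counter.
- box_floor (a point): Centre of the box's inner floor, 6 mm above the counter; same axes as the box.
- lid (a joint): Lid angle, rad: 0 fully shut, about 1.57 upright, at most 1.85; starts open at 1.5 to 1.75. White lid with an amber window, 150 mm from hinge to front edge, 190 mm wide, 8 mm thick, 0.22 kg, on a stiff hinge: it stays about where it is left, and a push of 2 to 4 N near its front edge moves it.
- lid_hinge (a point): Middle of the hinge line, in the box frame at x = +75 mm, y = 0, z = 50 mm (the lid's underside). Its axes are the lid's: -x runs from the hinge to the lid's front edge, z is the lid's outer (upper) face's normal, that face being 8 mm out.
- lid_lip (a point): Top of the black finger lip, 50 mm wide, that sticks out 12 mm past the lid's front edge; 155 mm from the hinge and 45 mm to the right (-y) of the lid's middle. The lid's right half has no fittings on its outer face.
- bolt (a joint): How far the brass bolt has slid, in m: 0 drawn back, 0.030 fully home in the keeper; it starts at 0 to 0.006 and moves to the box's left (+y). It stays where it is left; friction about 2 N. Its tip enters the keeper at 0.0105, and only with the lid shut: with the lid open leave it drawn back, or it strikes the keeper.
- bolt_knob (a point): Grip middle of the bolt's brass knob, a 13 mm round post standing square on the lid's outer face near its front edge. Lid shut: this point is 90 mm above the counter, the post free from 78 to 97 mm (top). Rod guides (tops at 76 mm) flank it in y: bolt drawn back, the right one begins 17 mm from this point; bolt home, the left one 13 mm from it.
- keeper (a point): Middle of the mouth of the steel keeper, where the bolt's tip (10 mm thick) goes in, 66 mm above the counter; same axes as the box.
- stop: Aluminium stop fixed to the counter: an upright plate 90 mm wide (y) and 45 mm high. Origin: on the counter, at the middle of the face that looks at the timer (rubber pads, in the plane x = 0). x points away from the timer.
- timer: Loose white timer, 50 (x) x 72 (y) x 40 mm high, 0.18 kg, with a grey display on top. Origin: centre of its underside. It stands in front of the stop, its back (+x side) 10 to 25 mm from it, turned up to 0.12 rad; its x axis points to the stop. The green button is on its front (-x) face.
- button (a joint): How far the green button is pushed in, in m: 0 out, 0.005 fully in; a spring returns it, 4 N fully in. Pushed at the button, the timer slides back (about 1 N) before the button goes in.
- button_face (a point): Centre of the green button's round face, 24 mm in diameter, standing 10 mm out of the timer's front, 22 mm above the counter. Axes as the timer's: it is pushed along +x.
- cast_yellow: Yellow plaster dental cast, 53 (x) x 68 (y) x 29 mm high, 0.085 kg. Origin: centre of its underside, teeth up. Its solid, grippable base is 52 x 68 x 16 mm.
- cast_white: White plaster cast of the same shape and size, to be left alone. The two casts swap places from run to run.
- jar_wax: Low round jar, 51 mm across and 24 mm high, behind the box; to be left alone. Origin: centre of its underside.
- bottle_glue: Small yellow bottle with a red cap, 29 mm across and 62 mm high, to the right of the timer; to be left alone. Origin: centre of its underside.
Not all that is in view belongs to the job. What is shaped like the cast_yellow but orange or turquoise is not meant.

How it is judged (in metres and radians):
On the way, in this order (a step that is already met when the one before it is completed fails the run):
1. the yellow cast stands upright on the floor inside the curing box, let go (x of cast_yellow in the frame of curing_box between -0.05 and 0.05 m and y of cast_yellow in the frame of curing_box between -0.07 and 0.07 m and z of cast_yellow in the frame of curing_box between 0 and 0.013 m and angle between cast_yellow's own z axis and vertical below 0.12 rad and contact force between the fingers and cast_yellow below 0.1 N), for 0.2 s.
2. the lid is fully shut with the cast inside (x of cast_yellow in the frame of curing_box between -0.05 and 0.05 m and y of cast_yellow in the frame of curing_box between -0.07 and 0.07 m and z of cast_yellow in the frame of curing_box between 0 and 0.013 m and angle between cast_yellow's own z axis and vertical below 0.12 rad and value of joint lid below 0.04 rad), for 0.2 s.
3. the bolt is fully home in its keeper, the lid still shut (value of joint lid below 0.04 rad and value of joint bolt above 0.027 m), for 0.2 s.
4. the timer's button is pushed in while the timer presses against the stop (value of joint button above 0.003 m and contact force between timer and stop above 1.5 N), for 0.2 s.
At the end, for the whole second after the job is handed in: Yellow cast upright on the box floor, within 50 mm (x) and 70 mm (y) of its middle; lid under 0.04 rad, bolt over 0.027 m; button out again; timer upright, its back within 7 mm of the stop, centred within 30 mm; all at rest (all of step 1 and all of step 3 and value of joint button below 0.002 m and x of timer in the frame of stop between -0.032 and -0.02 m and y of timer in the frame of stop between -0.03 and 0.03 m and angle between timer's own z axis and vertical below 0.1 rad and linear speed of each of timer, cast_yellow below 0.02 m/s); the robot touches nothing.
It fails at once if the white cast was moved by more than 20 mm (distance of cast_white from where it was at the start of the episode above 0.02 m).
It fails at once if the wax jar was moved by more than 20 mm (distance of jar_wax from where it was at the start of the episode above 0.02 m).
It fails at once if the glue bottle was moved by more than 20 mm (distance of bottle_glue from where it was at the start of the episode above 0.02 m).
It also fails if it takes over 72 s, if anything falls off the work surface, if the arm or the gripper's body presses on something with over 40 N, if the wrist force passes 120 N, or if a joint passes its speed limit or range.

## Working session

There is one attempt and no reset: what is moved stays moved. The work goes in short steps, Python scripts to look and compute and a shell command to move; the robot and the scene stay as the last step left them, time stands still between calls to the robot, and variables do not carry over. Pictures are saved under pics/ and viewed, at most 10 in all, crops included, and the job is handed in when it is done.

```bash
ls; mkdir -p pics; cat > h.py <<'E'
import numpy as np, cv2
from rig import env, optics, spotter
def ray(p,at):
    h,w=p["color"].shape[:2]; K=np.array(p["intrinsics"]); T=np.array(p["pose"])
    u=np.array([at[0]*w,at[1]*h,1.]); d=np.linalg.solve(K,u); d=T[:3,:3]@(d*[1,-1,-1]); return T[:3,3],d
def onz(p,at,z):
    o,d=ray(p,at); return o+d*(z-o[2])/d[2]
def proj(p,X):
    K=np.array(p["intrinsics"]); T=np.array(p["pose"]); c=T[:3,:3].T@(np.array(X)-T[:3,3]); c=K@(c*[1,-1,-1]); return c[:2]/c[2]
def save(p,n,box=None,s=1):
    im=p["color"][:,:,::-1]
    if box: im=im[box[1]:box[3],box[0]:box[2]]
    cv2.imwrite("pics/"+n,cv2.resize(im,None,fx=s,fy=s,interpolation=cv2.INTER_CUBIC))
E
python3 - <<'E'
from h import *
np.set_printoptions(precision=4,suppress=True)
hz=dict(cast_yellow=.015,curing_box=.03,lid_lip=.2,bolt_knob=.2,keeper=.066,stop=.03,timer=.03,button_face=.022,jar_wax=.02,bottle_glue=.03,cast_white=.015)
P={n:optics.get_image(n) for n in("scene","top")}
for n,p in P.items():
    print(n,np.array(p["pose"])[:3].tolist(),[k for k in p])
    for k,z in hz.items():
        for r in spotter.look_for(p,k)[:4]:
            a=r["at"]; print(k,round(r["score"],2),(np.array(a)*[560,420]).round(),onz(p,a,z).round(3))
ims=np.hstack([cv2.resize(P[n]["color"][:,:,::-1],(560,420)) for n in P]);
for n in P: save(P[n],n+".png")
E
```

```text
pics
scene [[0.8940409416917303, 0.19423977748396193, -0.40368515382900194, 0.0802000092441038], [-0.44789849019947753, 0.36983290794909557, -0.8140089450828809, -1.0309916634669845], [-0.008816862026395648, 0.9085672947233446, 0.41764546436314937, 0.602480367945022]] ['color', 'intrinsics', 'pose', 'shot']
cast_yellow 0.62 [235. 235.] [ 0.46  -0.005  0.015]
cast_yellow 0.55 [244. 184.] [0.634 0.335 0.015]
curing_box 0.55 [221. 190.] [0.53  0.286 0.03 ]
lid_lip 0.69 [233. 166.] [0.482 0.04  0.2  ]
keeper 0.71 [220. 192.] [0.493 0.191 0.066]
stop 0.84 [302. 272.] [ 0.524 -0.271  0.03 ]
stop 0.72 [245. 256.] [ 0.434 -0.143  0.03 ]
timer 0.74 [282. 186.] [0.726 0.222 0.03 ]
timer 0.59 [283. 278.] [ 0.471 -0.273  0.03 ]
jar_wax 0.59 [283. 187.] [0.734 0.236 0.02 ]
bottle_glue 0.63 [309. 320.] [ 0.451 -0.426  0.03 ]
cast_white 0.6 [250. 254.] [ 0.459 -0.115  0.015]
top [[0.02070726044133915, 0.9934942031564601, -0.11198427416170842, 0.4234202454933352], [-0.9995924631487203, 0.022774399853415513, 0.017211459194102177, -0.014834392563686934], [0.019649859574257723, 0.11158223427511602, 0.993560913086301, 1.352986567589859]] ['color', 'intrinsics', 'pose', 'shot']
cast_yellow 0.77 [216. 188.] [0.638 0.182 0.015]
cast_yellow 0.73 [157. 191.] [0.626 0.364 0.015]
cast_yellow 0.59 [272. 247.] [0.459 0.003 0.015]
curing_box 0.66 [188. 234.] [0.493 0.259 0.03 ]
curing_box 0.17 [352. 242.] [ 0.48  -0.241  0.03 ]
lid_lip 0.75 [177. 209.] [0.55  0.256 0.2  ]
lid_lip 0.17 [184. 233.] [0.487 0.234 0.2  ]
bolt_knob 0.66 [164. 193.] [0.592 0.294 0.2  ]
bolt_knob 0.54 [187. 234.] [0.484 0.225 0.2  ]
keeper 0.69 [184. 234.] [0.491 0.262 0.066]
stop 0.96 [356. 219.] [ 0.549 -0.252  0.03 ]
timer 0.56 [355. 242.] [ 0.481 -0.249  0.03 ]
bottle_glue 0.67 [272. 246.] [0.464 0.003 0.03 ]
bottle_glue 0.56 [412. 254.] [ 0.449 -0.422  0.03 ]
cast_white 0.51 [311. 253.] [ 0.446 -0.116  0.015]
```

View pics/scene.png

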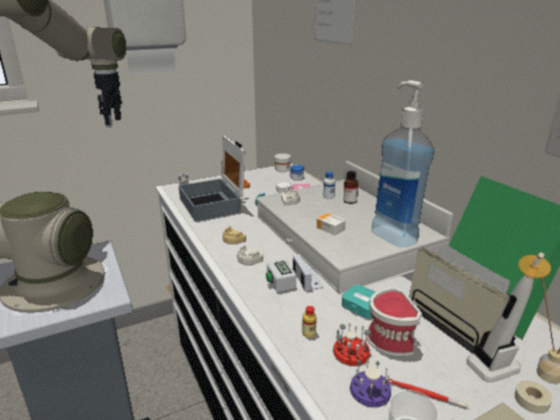

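View pics/top.png

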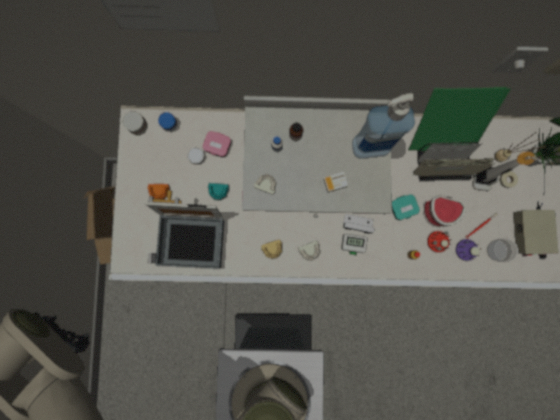

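Candidates of cast shape in the top picture: (272,247) yellow, (311,253) white, (160,192) orange, (218,190) turquoise and (265,184) pale on the tray. The one at (272,247) fits: it is yellow and stands on the counter. I'll confirm it in a crop.

```bash
python3 - <<'E'
from h import *
p=optics.get_image("top"); save(p,"crop.png",(140,180,430,270),2.75)
q=optics.get_image("scene"); 
hsv=cv2.cvtColor(p["color"],cv2.COLOR_RGB2HSV)
def seg(m,box,z,name):
    k=np.zeros_like(m); k[box[1]:box[3],box[0]:box[2]]=m[box[1]:box[3],box[0]:box[2]]
    n,l,s,c=cv2.connectedComponentsWithStats(k.astype(np.uint8)); i=1+np.argmax(s[1:,4])
    ys,xs=np.where(l==i); pts=np.array([onz(p,((x+.5)/560,(y+.5)/420),z)[:2] for x,y in zip(xs,ys)])
    r=cv2.minAreaRect((pts*1000).astype(np.float32)); print(name,s[i],"rect mm",np.round(r[0],1),np.round(r[1],1),round(r[2],1),"cen",pts.mean(0).round(4))
H,S,V=[hsv[:,:,i].astype(int) for i in range(3)]
print(hsv[247,268],hsv[253,311],hsv[246,345])
seg((S>70)&(V>90),(255,232,290,262),.015,"yellow")
seg((V>120)&(S<50),(335,228,375,256),.04,"timer top")
seg((V>110)&(S<60),(298,238,325,262),.015,"white")
seg((H>50)&(H<85)&(S>90),(340,248,370,262),.022,"button")
print(np.array(p["intrinsics"]))
for r in spotter.look_for(p,"timer")[:1]+spotter.look_for(p,"button_face")[:2]: print(r,onz(p,r["at"],.022))
save(q,"crop2.png",(160,120,330,300),3.3)
E
```

```text
[ 24 105 146] [ 34  24 150] [ 40  10 152]
yellow [262 240  20  18 265] rect mm [451.    0.6] [48.3 60. ] 19.7 cen [0.4534 0.0015]
timer top [335 228  40  28 809] rect mm [ 479.9 -247. ] [ 81.5 119.7] 1.2 cen [ 0.4788 -0.2473]
white [298 238  27  24 636] rect mm [ 453.6 -117.5] [70.3 80.3] 1.2 cen [ 0.4538 -0.1172]
button [351 252   4   2   8] rect mm [ 446.9 -243.9] [3.  9.2] 1.2 cen [ 0.4469 -0.2439]
[[435.02674987   0.         286.44459307]
 [  0.         435.02674987 210.29881377]
 [  0.           0.           1.        ]]
{'at': [0.6323, 0.5779], 'score': 0.91} [ 0.47827718 -0.24714961  0.022     ]
```

View pics/crop.png

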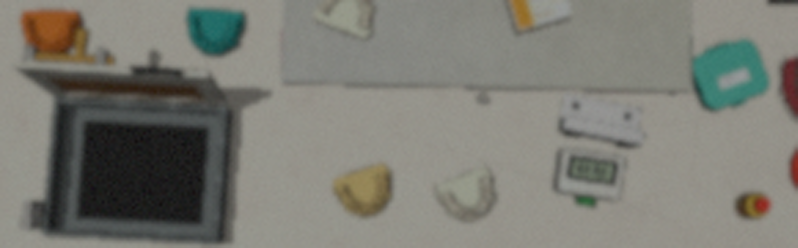

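View pics/crop2.png

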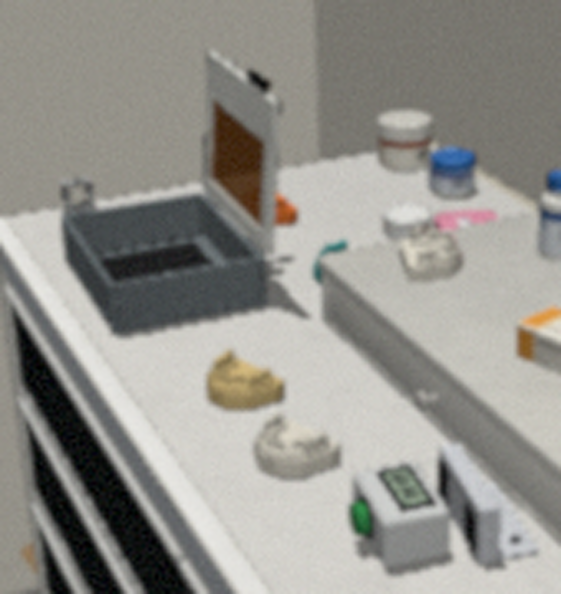

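The crops show the yellow cast at crop (363,190), left of the white one at (466,190). Its flat back faces away from the robot, turned about 20°. The lid is up, and the keeper is at the box's front left at crop (35,212).

```bash
cat >> h.py <<'E'
def plan(pos,yaw=None):
    "yaw: world angle (deg) of tool y, mod 180. prints turn then shifts in turned tool axes (cm)"
    s=env.observe(); R=np.array(s["tool_rot"]); a=0
    if yaw is not None:
        cur=np.degrees(np.arctan2(R[1,1],R[0,1])); d=(yaw-cur+90)%180-90   # world ccw
        a=-np.radians(d)      # tool z down
        c,n=np.cos(a),np.sin(a); R2=R@np.array([[c,-n,0],[n,c,0],[0,0,1]])
    else: R2=R
    print("q6",round(s["q"][5],1),"turn rad",round(a,3),"shift cm",(R2.T@(np.array(pos)-s["position"])*100).round(2),"zaxis",R[:,2].round(3))
E
python3 - <<'E'
from h import *
s=env.observe(); print(np.round(s["tool_rot"],3).tolist(),s["grip_width"],s["time_s"])
plan([.455,.002,.12],20)
from h import *
p=optics.get_image("top")
for n,c in dict(FL=(45,230),FR=(222,240),BR=(230,105),BL=(62,100)).items():
    print(n,onz(p,((c[0]/2.75+140)/560,(c[1]/2.75+180)/420),.05).round(4))
for n,z,c in [("stopL",.045,(563,95)),("stopR",.045,(645,115)),("pads L",.045,(558,132)),("pads R",.045,(640,144)),("tFL",.04,(556,195)),("tFR",.04,(620,198)),("tBL",.04,(562,148)),("tBR",.04,(626,152)),("keeper",.081,(37,212)),("cast",.012,(362.5,189.5))]:
    print(n,onz(p,((c[0]/2.75+140)/560,(c[1]/2.75+180)/420),z).round(4))
E
```

```text
[[-0.895, 0.446, -0.0], [0.446, 0.895, 0.0], [0.0, 0.0, -1.0]] 0.08548251174485869 1.4
q6 -12.3 turn rad 0.76 shift cm [-53.26   2.96  11.13] zaxis [-0.  0. -1.]
FL [0.4028 0.3439 0.05  ]
FR [0.396  0.1537 0.05  ]
BR [0.5422 0.1505 0.05  ]
BL [0.5435 0.333  0.05  ]
stopL [ 0.5619 -0.2144  0.045 ]
stopR [ 0.5419 -0.3051  0.045 ]
pads L [ 0.521  -0.2091  0.045 ]
pads R [ 0.5098 -0.2995  0.045 ]
tFL [ 0.4521 -0.2081  0.04  ]
tFR [ 0.4503 -0.2785  0.04  ]
tBL [ 0.5038 -0.2144  0.04  ]
tBR [ 0.5009 -0.2851  0.04  ]
keeper [0.4219 0.3447 0.081 ]
cast [0.4543 0.0044 0.012 ]
```

```bash
python3 -m crank '[8.5,0,0,0,0.11, 8.5,0,0,0,0.11, 8.5,0,0,0,0.11, 8.5,0,0,0,0.11, 8.5,0,0,0,0.11, 8.5,0,0,0,0.11, 8.5,0,0,0,0.10, 8.5,-2.7,0.15,0,0]' && python3 -m crank '[8.5,-3.5,0.2,0,0, 8.5,-3.5,0.2,0,0, 8.5,-3.5,0.2,0,0, 8.5,-3.5,0.2,0,0, 8.5,-3.5,0.2,0,0, 8.5,-3.5,0.2,0,0, 8.5,-3.5,0.2,0,0, 8.5,-3.5,0.2,0,0]' && python3 -m crank '[8.5,-3.5,0.2,0,0, 8.5,-3.5,0.2,0,0, 8.5,-3.5,0.2,0.8,0, 8.5,-3.5,0.2,1.8,0, 8.5,-3.5,0.2,2.5,0, 8.5,-3.5,0.2,3,0, 8.5,-1.5,0,3,0, 8.5,0,0,0,0]'
python3 - <<'E'
from h import *
p=optics.get_image("scene"); q=optics.get_image("top")
for n,p_ in(("s",p),("t",q)):
    print(n,[(round(r["score"],2),onz(p_,r["at"],.014).round(4)) for r in spotter.look_for(p_,"cast_yellow")[:3]])
plan([.4545,.003,.003],20); print(env.observe()["position"],env.observe()["time_s"])
im=np.hstack([cv2.resize(p["color"][200:290,180:300],None,fx=3.3,fy=3.3),cv2.resize(q["color"][210:300,220:340],None,fx=3.3,fy=3.3)]); cv2.imwrite("pics/a.png",im[:,:,::-1])
E
```

```text
time_s: 2.12
position: [0.2548, 0.4694, 0.231]
tool_rot: [[-0.339, 0.941, -0.0], [0.941, 0.339, 0.001], [0.001, 0.0, -1.0]]
ft_force: [1.4, 0.7, 0.7]
grip_width: 0.0848
gripper_force: 0.0
time_s: 2.78
position: [0.3668, 0.2083, 0.2315]
tool_rot: [[-0.342, 0.94, 0.001], [0.94, 0.342, 0.0], [-0.0, 0.001, -1.0]]
ft_force: [1.0, 0.2, 0.2]
grip_width: 0.085
gripper_force: 0.0
time_s: 3.45
position: [0.4518, 0.0046, 0.1199]
tool_rot: [[-0.338, 0.941, -0.007], [0.941, 0.338, 0.001], [0.004, -0.006, -1.0]]
ft_force: [-0.5, 0.1, -0.4]
grip_width: 0.085
gripper_force: 0.0
s [(0.64, array([ 0.4497, -0.0178,  0.014 ]))]
t [(0.82, array([0.6294, 0.1779, 0.014 ])), (0.66, array([0.5776, 0.2826, 0.014 ])), (0.55, array([0.6251, 0.3679, 0.014 ]))]
q6 -34.1 turn rad 0.001 shift cm [-0.45 -0.06 12.24] zaxis [ 0.002 -0.    -1.   ]
[0.45324382 0.00744279 0.1254313 ] 3.65
```

View pics/a.png

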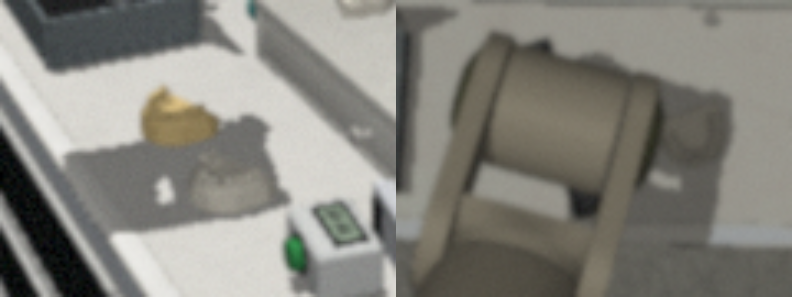

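```bash
python3 -m crank '[8.5,-0.3,0,2,0, 8.5,0,0,2,0, 8.5,0,0,2,0, 8.5,0,0,1.5,0, 8.5,0,0,0.5,0, 8.5,0,0,0,0, 8.5,0,0,0,0, 8.5,0,0,0,0]'
python3 - <<'E'
from h import *
plan([.4545,.003,.003],20); print(env.observe()["position"])
E
```

```text
time_s: 4.32
position: [0.4546, 0.0041, 0.0454]
tool_rot: [[-0.343, 0.939, 0.003], [0.939, 0.343, -0.001], [-0.001, 0.002, -1.0]]
ft_force: [0.5, 0.7, 0.3]
grip_width: 0.0849
gripper_force: 0.0
q6 -34.5 turn rad 0.001 shift cm [-0.09 -0.06  4.24] zaxis [ 0.003 -0.001 -1.   ]
[0.45463692 0.00405984 0.04537052]
```

```bash
python3 -m crank '[8.5,0,0,1.5,0, 8.5,0,0,1.5,0, 8.5,0,0,1,0, 8.5,0,0,0.2,0, 8.5,0,0,0,0, 4,0,0,0,0, 4,0,0,0,0, 4,0,0,0,0]' 35 && python3 -m crank '[3,0,0,0,0, 3,0,0,0,0, 3,0,0,0,0, 3,0,0,0,0, 3,0,0,-0.5,0, 3,0,0,-1,0, 3,0,0,-1,0, 3,0,0,0,0]'
```

```text
time_s: 4.98
position: [0.4542, 0.0038, 0.0027]
tool_rot: [[-0.342, 0.94, 0.001], [0.94, 0.342, -0.0], [-0.001, 0.001, -1.0]]
ft_force: [0.8, 0.2, 6.9]
grip_width: 0.0511
gripper_force: 6.4
time_s: 5.65
position: [0.4547, 0.0037, 0.0287]
tool_rot: [[-0.342, 0.94, 0.003], [0.94, 0.342, -0.001], [-0.002, 0.003, -1.0]]
ft_force: [-0.0, -0.4, 0.0]
grip_width: 0.0501
gripper_force: 37.4
```

```bash
python3 -m crank '[3,0,0,-3,0, 3,0,0,-3,0, 3,0,0,-2.5,0, 3,1.0,0,0,0.08, 3,1.5,0,0,0.09, 3,2,0,0,0.09, 3,2,0,0,0.09, 3,0,0,0,0]'
python3 - <<'E'
from h import *
plan([.458,.245,.11],0); print(env.observe()["position"],env.observe()["grip_width"])
E
```

```text
time_s: 6.32
position: [0.4402, 0.0696, 0.1119]
tool_rot: [[0.003, 1.0, -0.001], [1.0, -0.003, 0.001], [0.001, -0.001, -1.0]]
ft_force: [-0.8, 0.3, -1.2]
grip_width: 0.0504
gripper_force: 37.6
q6 -6.2 turn rad -0.003 shift cm [17.54  1.78  0.2 ] zaxis [-0.001  0.001 -1.   ]
[0.44021304 0.06960345 0.11187712] 0.050436549147140936
```

```bash
python3 -m crank '[3,2.5,0.3,0,0, 3,2.9,0.3,0,0, 3,2.9,0.3,0,0, 3,2.9,0.3,0,0, 3,2.9,0.3,0,0, 3,2.4,0.3,0,0, 3,1,0,0,0, 3,0,0,0,0]' && python3 -m crank '[3,0,0,1.5,0, 3,0,0,2,0, 3,0,0,2,0, 3,0,0,1.5,0, 3,0,0,1,0, 3,0,0,0.8,0, 3,0,0,0,0, 3,0,0,0,0]'
```

```text
time_s: 6.98
position: [0.4592, 0.2435, 0.1117]
tool_rot: [[-0.002, 1.0, -0.0], [1.0, 0.002, 0.0], [0.0, -0.0, -1.0]]
ft_force: [-1.0, -0.1, -0.9]
grip_width: 0.0497
gripper_force: 37.6
time_s: 7.65
position: [0.4596, 0.2419, 0.0243]
tool_rot: [[0.001, 1.0, 0.0], [1.0, -0.001, -0.0], [-0.0, 0.0, -1.0]]
ft_force: [0.6, -0.4, -0.5]
grip_width: 0.0503
gripper_force: 37.6
```

```bash
python3 -m crank '[3,0,0,0.7,0, 3,0,0,0.5,0, 3,0,0,0.2,0, 3,0,0,0.1,0, 3,0,0,0,0, 3,0,0,0,0, 5.5,0,0,0,0, 6.4,0,0,0,0]' && python3 -m crank '[6.8,0,0,0,0, 6.8,0,0,0,0, 6.8,0,0,0,0, 6.8,0,0,-1,0, 6.8,0,0,-2,0, 6.8,0,0,-3,0, 6.8,0,0,-4,0, 6.8,0,0,-4,0]'
```

```text
time_s: 8.32
position: [0.4595, 0.2424, 0.0092]
tool_rot: [[0.001, 1.0, 0.0], [1.0, -0.001, 0.0], [0.0, 0.0, -1.0]]
ft_force: [-0.2, -0.5, -0.2]
grip_width: 0.0636
gripper_force: 0.0
time_s: 8.98
position: [0.4587, 0.2421, 0.1511]
tool_rot: [[0.001, 1.0, -0.001], [1.0, -0.001, -0.0], [-0.0, -0.001, -1.0]]
ft_force: [1.4, -1.2, 0.7]
grip_width: 0.0677
gripper_force: 0.0
```

```bash
python3 -m crank '[0,0,0,-3,0, 0,0,0,-3,0, 0,0,0,-3,0, 0,0,0,-3,0, 0,-0.5,1.5,-0.5,0, 0,-0.8,2.5,0,0, 0,-0.8,2.5,0,0, 0,-0.8,2.5,0,0]' && python3 -m crank '[0,-0.8,2.5,0,0, 0,-0.8,2.5,0,0, 0,0,2.5,0,0, 0,0,1.5,0,0, 0,0,0.5,0,0, 0,0,0,0,0, 0,0,0,0,0, 0,0,0,0,0]'
python3 - <<'E'
from h import *
p=optics.get_image("top");q=optics.get_image("scene")
im=np.hstack([cv2.resize(q["color"][100:250,150:290],None,fx=2.8,fy=2.8),cv2.resize(p["color"][150:300,130:270],None,fx=2.8,fy=2.8)]); cv2.imwrite("pics/b.png",im[:,:,::-1])
plan([.64,.2,.17],0)
E
```

```text
time_s: 9.65
position: [0.5499, 0.2129, 0.2753]
tool_rot: [[0.001, 1.0, 0.001], [1.0, -0.001, 0.0], [0.0, 0.001, -1.0]]
ft_force: [0.2, -0.1, -0.5]
grip_width: -0.0001
gripper_force: 0.0
time_s: 10.32
position: [0.6433, 0.1974, 0.2748]
tool_rot: [[0.0, 1.0, 0.0], [1.0, -0.0, 0.0], [0.0, 0.0, -1.0]]
ft_force: [-0.8, 0.6, -0.8]
grip_width: -0.0001
gripper_force: 0.0
q6 7.0 turn rad -0.0 shift cm [ 0.26 -0.35 10.48] zaxis [ 0.001  0.    -1.   ]
```

View pics/b.png

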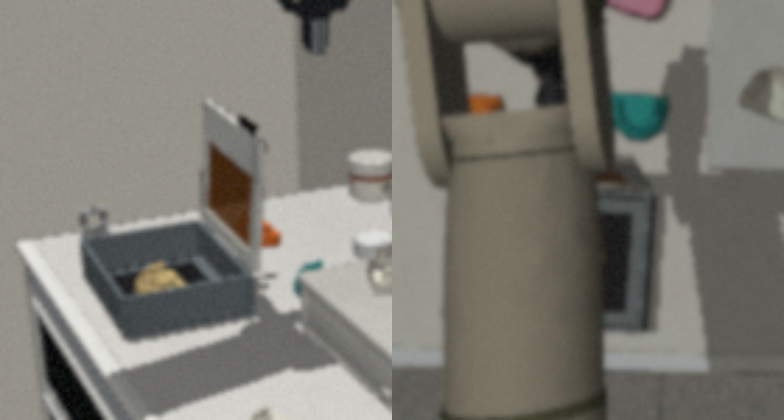

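```bash
python3 -m crank '[0,0.2,0,3,0, 0,0,0,3,0, 0,0,0,3,0, 0,0,0,1.5,0, 0,0,0,0,0, 0,0,-2,0,0, 0,0,-2,0,0, 0,0,-1.5,0,0]' && python3 -m crank '[0,0,-1.4,0,0, 0,0,-1.2,0,0, 0,0,-1,0.1,0, 0,0,-1,0.1,0, 0,0,-1,0.3,0, 0,0,-1,0.3,0, 0,0,-1,0.3,0, 0,0,0,0,0]'
python3 -c "
from h import *
plan([.5085,.2,.158],0)"
```

```text
time_s: 11.08
position: [0.5883, 0.1994, 0.1708]
tool_rot: [[0.001, 1.0, 0.002], [1.0, -0.001, 0.0], [0.0, 0.002, -1.0]]
ft_force: [-0.4, 0.3, 0.8]
grip_width: 0.0001
gripper_force: 0.0
time_s: 11.75
position: [0.5123, 0.1996, 0.1597]
tool_rot: [[0.0, 1.0, 0.002], [1.0, -0.0, 0.0], [0.0, 0.002, -1.0]]
ft_force: [0.2, 0.9, 0.6]
grip_width: 0.0001
gripper_force: 0.0
q6 9.0 turn rad -0.0 shift cm [ 0.04 -0.38  0.17] zaxis [ 0.002  0.    -1.   ]
```

```bash
python3 -m crank '[0,0,-0.7,0.4,0, 0,0,-0.7,0.4,0, 0,0,-0.6,0.4,0, 0,0,-0.6,0.5,0, 0,0,-0.5,0.5,0, 0,0,-0.4,0.6,0, 0,0,-0.4,0.6,0, 0,0,-0.4,0.6,0]'
python3 - <<'E'
from h import *
q=optics.get_image("scene"); save(q,"c.png",(150,100,290,250),3)
plan([.4475,.2,.089],0)
E
```

```text
time_s: 12.42
position: [0.4699, 0.1993, 0.1173]
tool_rot: [[0.001, 1.0, -0.0], [1.0, -0.001, -0.0], [-0.0, -0.0, -1.0]]
ft_force: [0.9, 0.4, 0.9]
grip_width: 0.0001
gripper_force: 0.6
q6 9.7 turn rad -0.001 shift cm [ 0.08 -2.11  2.72] zaxis [-0.003 -0.001 -1.   ]
```

View pics/c.png

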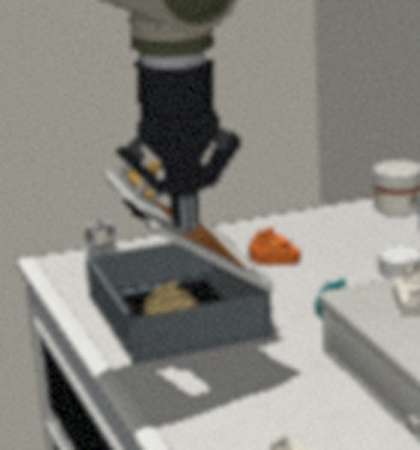

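```bash
python3 -m crank '[0,0,-0.5,0.5,0, 0,0,-0.5,0.6,0, 0,0,-0.4,0.6,0, 0,0,-0.3,0.6,0, 0,0,-0.2,0.6,0, 0,0,-0.2,0.6,0, 0,0,-0.1,0.6,0, 0,0,-0.1,0.6,0]' && python3 -m crank '[0,0,-0.1,0.5,0, 0,0,-0.1,0.4,0, 0,0,0,0.3,0, 0,0,0,0.2,0, 0,0,0,0.1,0, 0,0,0,0,0, 0,0,0,0,0, 0,0,0,0,0]'
```

```text
time_s: 13.13
position: [0.4469, 0.1993, 0.0705]
tool_rot: [[0.001, 1.0, -0.001], [1.0, -0.001, -0.0], [-0.0, -0.001, -1.0]]
ft_force: [1.4, 0.3, 0.2]
grip_width: 0.0001
gripper_force: 0.7
time_s: 13.8
position: [0.4451, 0.1992, 0.056]
tool_rot: [[0.001, 1.0, -0.0], [1.0, -0.001, -0.0], [-0.0, -0.0, -1.0]]
ft_force: [-0.1, -0.8, 1.9]
grip_width: -0.0004
gripper_force: 0.9
```

```bash
python3 -m crank '[0,0,0,0.1,0, 0,0,0,0.1,0, 0,0,0,0.1,0, 0,0,0,0,0, 0,0,0,0,0, 0,0,0,0,0, 0,0,0,0,0, 0,0,0,0,0]'
```

```text
time_s: 14.47
position: [0.4453, 0.1992, 0.0557]
tool_rot: [[0.001, 1.0, 0.002], [1.0, -0.001, -0.0], [-0.0, 0.002, -1.0]]
ft_force: [-9.7, -4.1, 34.6]
grip_width: 0.0001
gripper_force: 17.4
```

```bash
python3 -m crank '[0,0,0,-1,0, 0,0,0,-3,0, 0,0,0,-3,0, 0,-3,0,-2,0, 0,-3.5,0,0,0, 0,-3.5,0,0,0, 0,-3,0,0,0, 0,-2,0,0,0]'
python3 - <<'E'
from h import *
p=optics.get_image("top"); q=optics.get_image("scene")
for n,i in(("top",p),("scene",q)):
    for k,z in(("bolt_knob",.09),("lid_lip",.058),("keeper",.066)):
        print(n,k,[(round(r["score"],2),(np.array(r["at"])*[560,420]).round(1),onz(i,r["at"],z).round(4)) for r in spotter.look_for(i,k)[:3]])
im=np.hstack([cv2.resize(q["color"][140:240,160:260],None,fx=4,fy=4),cv2.resize(p["color"][180:280,140:240],None,fx=4,fy=4)]); cv2.imwrite("pics/d.png",im[:,:,::-1])
E
```

```text
time_s: 15.13
position: [0.4446, 0.0472, 0.143]
tool_rot: [[0.002, 1.0, -0.001], [1.0, -0.002, -0.0], [-0.0, -0.001, -1.0]]
ft_force: [-0.2, 1.0, 0.0]
grip_width: 0.0002
gripper_force: 0.0
top bolt_knob [(0.53, array([167.1, 254.6]), array([0.4298, 0.3035, 0.09  ]))]
top lid_lip [(0.78, array([186.4, 244.3]), array([0.4614, 0.2563, 0.058 ]))]
top keeper [(0.69, array([185.9, 240.3]), array([0.473 , 0.2567, 0.066 ]))]
scene bolt_knob [(0.23, array([281.2, 187.4]), array([0.6502, 0.0816, 0.09  ]))]
scene lid_lip [(0.79, array([202.1, 190.5]), array([0.452 , 0.2452, 0.058 ])), (0.58, array([246.3, 255.1]), array([ 0.4204, -0.1848,  0.058 ]))]
scene keeper [(0.66, array([205.6, 197.6]), array([0.4384, 0.1681, 0.066 ]))]
```

View pics/d.png

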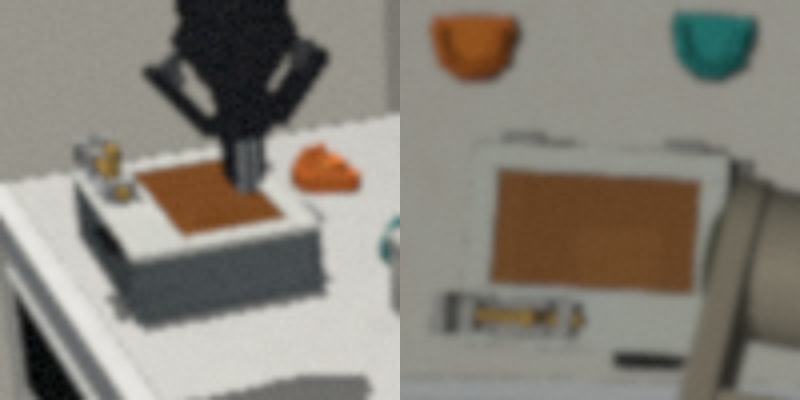

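```bash
python3 - <<'E'
from h import *
p=optics.get_image("top"); q=optics.get_image("scene")
f=lambda i,u,v,z:onz(i,(u/560,v/420),z).round(4)
print("top",f(p,170.5,259,.088),"rguide",f(p,177.5,258,.076),"scene",f(q,187.5,179.5,.088),f(q,187.5,176.5,.097))
for n,i,b in(("t",p,(150,245,190,268)),("s",q,(178,170,200,195))):
    c=cv2.cvtColor(i["color"],cv2.COLOR_RGB2HSV)[b[1]:b[3],b[0]:b[2]]; m=(c[:,:,1]>100)&(c[:,:,2]>70)
    print(n); [print(b[1]+r,"".join("#" if v else "." for v in row)) for r,row in enumerate(m)]
plan([.43,.25,.143],0)
E
```

```text
top [0.4175 0.2937 0.088 ] rguide [0.4207 0.2765 0.076 ] scene [0.4188 0.2844 0.088 ] [0.4204 0.2871 0.097 ]
t
245 ..............##########################
246 .............###########################
247 .............###########################
248 .............###########################
249 .............###########################
250 ....................####################
251 .......................................#
252 ........................................
253 ........................................
254 ........................................
255 ........................................
256 ........................................
257 ..........##............................
258 .........###############...#............
259 .........###################......#.....
260 ....................###...........#.....
261 ........................................
262 ........................................
263 ........................................
264 ........................................
265 ........................................
266 ........................................
267 ........................................
s
170 ......................
171 ......................
172 ......................
173 ......................
174 ......................
175 ......................
176 .........##...........
177 ........###...........
178 .........##...........
179 .........###..........
180 ......#####...........
181 ......#####...........
182 .......####...........
183 ........###.......####
184 .................#####
185 .................#####
186 ...................###
187 ...........###......##
188 ...........###......##
189 ............##.......#
190 ......................
191 ......................
192 ......................
193 ......................
194 ......................
q6 -8.8 turn rad 0.0 shift cm [20.   -1.51 -0.  ] zaxis [-0.  0. -1.]
```

```bash
python3 -m crank '[0,2,-0.4,0,0, 0,3,-0.4,0,0, 0,3,-0.4,0,0, 0,3.5,-0.4,0,0, 0,3.5,-0.4,0,0, 0,3,-0.4,0,0, 0,2,-0.2,0,0, 0,0,0,0,0]' && python3 -m crank '[0,0,0,2,0, 0,0,0,2,0, 0,0,0,1.5,0, 0,0,0,0.6,0, 0,0,0,0,0, 0,0,0,0,0, 0,0,0,0,0, 0,0,0,0,0]'
```

```text
time_s: 16.3
position: [0.4184, 0.2528, 0.143]
tool_rot: [[-0.003, 1.0, 0.0], [1.0, 0.003, 0.001], [0.001, 0.0, -1.0]]
ft_force: [-0.7, 0.0, 0.7]
grip_width: -0.0001
gripper_force: 0.0
time_s: 16.97
position: [0.4198, 0.2494, 0.0829]
tool_rot: [[0.001, 1.0, 0.002], [1.0, -0.001, 0.001], [0.001, 0.002, -1.0]]
ft_force: [0.1, 0.5, -0.4]
grip_width: 0.0005
gripper_force: 0.0
```

```bash
python3 -m crank '[0,0,0,0.2,0, 0,0.8,0,0,0, 0,0.8,0,0,0, 0,0.6,0,0,0, 0,0.6,0,0,0, 0,0.6,0,0,0, 0,0.6,0,0,0, 0,0,0,0,0]' && python3 -m crank '[0,0.3,0,0,0, 0,0.2,0,0,0, 0,0.2,0,0,0, 0,0.2,0,0,0, 0,0,0,0,0, 0,0,0,0,0, 0,0,0,0,0, 0,0,0,0,0]'
```

```text
time_s: 17.63
position: [0.4194, 0.2904, 0.08]
tool_rot: [[0.0, 1.0, 0.0], [1.0, -0.0, 0.0], [0.0, 0.0, -1.0]]
ft_force: [-0.2, 0.4, -0.5]
grip_width: -0.0001
gripper_force: 0.0
time_s: 18.3
position: [0.4193, 0.2984, 0.0801]
tool_rot: [[0.001, 1.0, -0.0], [1.0, -0.001, 0.0], [0.0, -0.0, -1.0]]
ft_force: [0.6, -0.3, -0.1]
grip_width: -0.0006
gripper_force: 0.0
```

```bash
python3 -m crank '[0,0.2,0,0,0, 0,0.1,0,0,0, 0,0.1,0,0,0, 0,0.1,0,0,0, 0,0,0,0,0, 0,0,0,0,0, 0,0,0,0,0, 0,0,0,0,0]' && python3 -m crank '[0,0.1,0,0,0, 0,0.1,0,0,0, 0,0,0,0,0, 0,0,0,0,0, 0,0,0,0,0, 0,0,0,0,0, 0,0,0,0,0, 0,0,0,0,0]'
```

```text
time_s: 18.97
position: [0.4194, 0.3017, 0.08]
tool_rot: [[0.001, 1.0, -0.001], [1.0, -0.001, -0.004], [-0.004, -0.001, -1.0]]
ft_force: [0.3, -12.2, 2.6]
grip_width: -0.0003
gripper_force: 6.1
time_s: 19.63
position: [0.4193, 0.3021, 0.08]
tool_rot: [[0.001, 1.0, -0.001], [1.0, -0.001, -0.007], [-0.007, -0.001, -1.0]]
ft_force: [0.9, -21.8, 5.4]
grip_width: 0.0002
gripper_force: 11.2
```

```bash
python3 -m crank '[0,-0.6,0,0,0, 0,-1,0,0,0, 0,-1,0,-1,0, 0,-1,0,-3,0, 0,-3,0,-3,0, 0,-3.5,-0.5,0,0, 0,-3.5,-0.5,0,0, 0,-3.5,-0.5,0,0]' && python3 -m crank '[0,-3.5,0,0,0, 0,-3.5,0,0,0, 0,-3,0,0,0, 0,-2,0,0,0, 0,0,0,0,0, 0,0,0,0,0, 0,0,0,0,0, 0,0,0,0,0]'
python3 - <<'E'
from h import *
p=optics.get_image("top")
im=np.vstack([cv2.resize(p["color"][185:275,140:240],(660,594))[300:594],cv2.resize(p["color"][210:265,330:440],None,fx=6,fy=5.4,interpolation=cv2.INTER_CUBIC)[:297]]); cv2.imwrite("pics/e.png",im[:,:,::-1])
np.save("top.npy",p["color"])
E
```

```text
time_s: 20.3
position: [0.4038, 0.1335, 0.1506]
tool_rot: [[0.0, 1.0, 0.002], [1.0, -0.0, 0.0], [0.0, 0.002, -1.0]]
ft_force: [1.2, -0.8, -0.7]
grip_width: -0.0004
gripper_force: 0.0
time_s: 20.97
position: [0.404, 0.0156, 0.1497]
tool_rot: [[-0.0, 1.0, 0.0], [1.0, 0.0, 0.0], [0.0, 0.0, -1.0]]
ft_force: [0.2, 1.0, -0.7]
grip_width: -0.0004
gripper_force: 0.0
```

View pics/e.png

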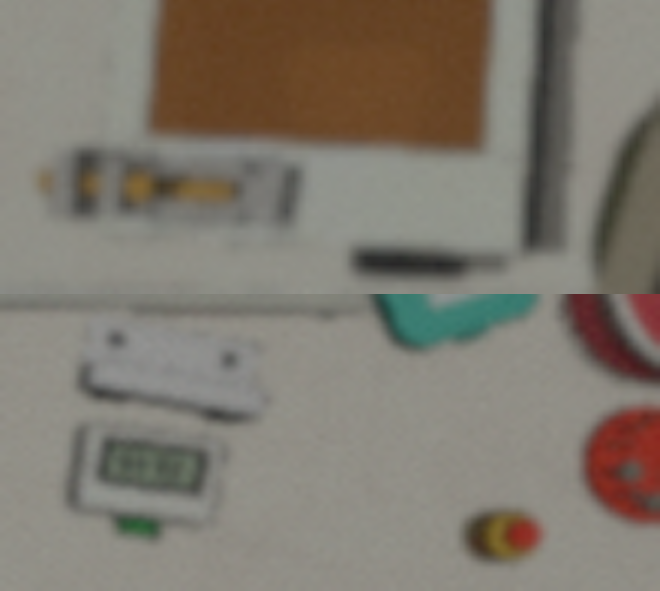

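```bash
python3 - <<'E'
from h import *
p=optics.get_image("top")
f=lambda X,Y,z:onz(p,((330+X/6)/560,(210+(Y-294)/5.4)/420),z)[:2]
for n,a,b,z in[("disp back",(100,440),(207,450),.04),("disp front",(97,482),(200,493),.04),("tback",(82,425),(225,448),.04),("tfront",(75,505),(212,522),.04),("stop front",(88,383),(255,415),.045),("stop back",(92,325),(265,350),.0)]:
    A,B=f(*a,z),f(*b,z); d=A-B; print(n,A.round(4),B.round(4),"mid",((A+B)/2).round(4),"len",np.linalg.norm(d).round(4),"xaxis deg",np.degrees(np.arctan2(-d[0],d[1])).round(1))
print("button",f(138,525,.022).round(4),f(138,538,.022).round(4), [onz(p,r["at"],.03).round(3) for r in spotter.look_for(p,"stop")[:1]])
plan([.39,-.243,.05],0)
E
```

```text
disp back [ 0.4942 -0.2214] [ 0.4898 -0.2756] mid [ 0.492  -0.2485] len 0.0543 xaxis deg -4.7
disp front [ 0.4707 -0.22  ] [ 0.4657 -0.2721] mid [ 0.4682 -0.246 ] len 0.0523 xaxis deg -5.5
tback [ 0.5024 -0.2123] [ 0.4911 -0.2847] mid [ 0.4968 -0.2485] len 0.0733 xaxis deg -8.9
tfront [ 0.4577 -0.209 ] [ 0.4497 -0.2781] mid [ 0.4537 -0.2436] len 0.0696 xaxis deg -6.6
stop front [ 0.5257 -0.2144] [ 0.5096 -0.2988] mid [ 0.5176 -0.2566] len 0.0859 xaxis deg -10.8
stop back [ 0.563  -0.2232] [ 0.5505 -0.3139] mid [ 0.5567 -0.2685] len 0.0916 xaxis deg -7.9
button [ 0.4475 -0.2439] [ 0.4402 -0.2439] [array([ 0.538, -0.256,  0.03 ])]
q6 -14.7 turn rad 0.0 shift cm [-25.86  -1.41   9.95] zaxis [ 0.  0. -1.]
```

```bash
python3 -m crank '[0,-1.5,0,0,0, 0,-3,0,0,0, 0,-3.5,0,0,0, 0,-3.5,0,0,0, 0,-3.5,0,0,0, 0,-3.5,0,0,0, 0,-3.5,0,0,0, 0,-2,0,0,0.12]' 60
python3 -c "
from h import *
plan([.403,-.238,.006],-7)"
```

```text
time_s: 21.78
position: [0.404, -0.228, 0.1495]
tool_rot: [[0.12, 0.993, 0.0], [0.993, -0.12, -0.001], [-0.001, 0.001, -1.0]]
ft_force: [0.6, -0.3, -0.9]
grip_width: 0.0
gripper_force: 0.0
q6 -37.2 turn rad 0.001 shift cm [-1.000e+00  1.000e-02  1.435e+01] zaxis [ 0.    -0.001 -1.   ]
```

```bash
python3 -m crank '[0,-1,0,2,0, 0,0,0,3,0, 0,0,0,3,0, 0,0,0,3,0, 0,0,0,2,0, 0,0,0,1.3,0, 0,0,0,0,0, 0,0,0,0,0]' && python3 -m crank '[0,0,0.7,0,0, 0,0,0.7,0,0, 0,0,0.5,0,0, 0,0,0.5,0,0, 0,0,0.3,0,0, 0,0,0.3,0,0, 0,0,0.3,0,0, 0,0,0.3,0,0]'
```

```text
time_s: 22.45
position: [0.4028, -0.2346, 0.0064]
tool_rot: [[0.12, 0.993, -0.001], [0.993, -0.12, 0.001], [0.001, -0.001, -1.0]]
ft_force: [0.5, -0.1, -0.5]
grip_width: -0.0
gripper_force: 0.0
time_s: 23.12
position: [0.4385, -0.2393, 0.0065]
tool_rot: [[0.121, 0.993, -0.0], [0.993, -0.121, 0.0], [0.0, -0.0, -1.0]]
ft_force: [-1.5, -0.8, 1.6]
grip_width: -0.0004
gripper_force: 0.7
```

```bash
python3 -m crank '[0,0,0.2,0,0, 0,0,0.2,0,0, 0,0,0.2,0,0, 0,0,0,0,0, 0,0,0,0,0, 0,0,0,0,0, 0,0,0,0,0, 0,0,0,0,0]'
```

```text
time_s: 23.78
position: [0.4442, -0.24, 0.0065]
tool_rot: [[0.121, 0.993, -0.0], [0.993, -0.121, 0.0], [0.0, -0.0, -1.0]]
ft_force: [-2.5, 0.6, 0.7]
grip_width: -0.0004
gripper_force: 1.0
```

```bash
python3 -m crank '[0,0,0.2,0,0, 0,0,0.1,0,0, 0,0,0.1,0,0, 0,0,0,0,0, 0,0,0,0,0, 0,0,0,0,0, 0,0,0,0,0, 0,0,0,0,0]'
```

```text
time_s: 24.45
position: [0.4475, -0.2398, 0.0064]
tool_rot: [[0.121, 0.993, -0.002], [0.993, -0.121, 0.002], [0.001, -0.002, -1.0]]
ft_force: [-6.1, 2.5, 3.6]
grip_width: -0.0004
gripper_force: 3.3
```

```bash
python3 -m crank '[0,0,0.1,0,0, 0,0,0,0,0, 0,0,0,0,0, 0,0,0,0,0, 0,0,0,0,0, 0,0,0,0,0, 0,0,0,0,0, 0,0,0,0,0]'
```

```text
time_s: 25.12
position: [0.4479, -0.2394, 0.0063]
tool_rot: [[0.12, 0.993, -0.004], [0.993, -0.12, 0.003], [0.002, -0.004, -1.0]]
ft_force: [-9.1, 4.1, 5.6]
grip_width: 0.0002
gripper_force: 4.6
```

```bash
python3 -m crank '[0,0,-0.3,0,0, 0,0,-0.4,0,0, 0,0,-0.8,0,0, 0,0,-1.5,0,0, 0,0,-1.5,0,0, 0,0,0,-3,0, 0,0,0,-3,0, 0,0,0,-3,0]' && python3 -m crank '[0,2,0,-2,0, 0,3.5,0,0,0, 0,3.5,0,0,0, 0,3.5,0,0,0, 0,3.5,0,0,0, 0,2,0,0,0, 0,0,0,0,0, 0,0,0,0,0]'
python3 - <<'E'
from h import *
p=optics.get_image("top"); q=optics.get_image("scene")
im=np.hstack([cv2.resize(q["color"][170:310,160:330],(400,330)),cv2.resize(p["color"][205:270,330:409],(400,330))]); cv2.imwrite("pics/f.png",im[:,:,::-1])
E
```

```text
time_s: 25.78
position: [0.4042, -0.2354, 0.0976]
tool_rot: [[0.121, 0.993, 0.0], [0.993, -0.121, -0.0], [0.0, 0.0, -1.0]]
ft_force: [0.9, -0.6, -0.3]
grip_width: -0.0001
gripper_force: 0.0
time_s: 26.45
position: [0.4265, -0.0561, 0.1167]
tool_rot: [[0.119, 0.993, 0.001], [0.993, -0.119, -0.001], [-0.0, 0.001, -1.0]]
ft_force: [0.7, -0.6, -0.3]
grip_width: 0.0002
gripper_force: 0.0
```

View pics/f.png

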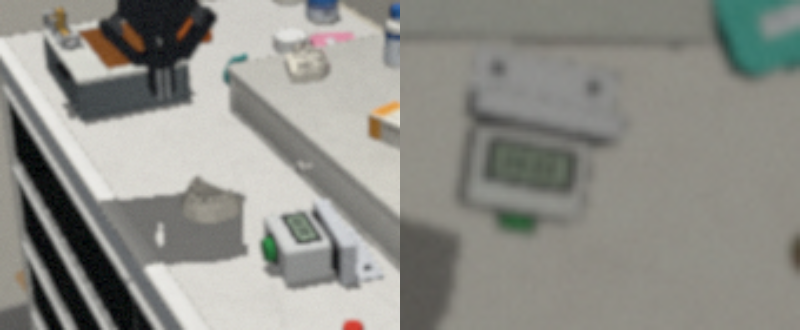

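The timer stands flush against the stop (right crop around (530,170)) with its button out again. The box is shut and bolted, and the white cast is where it was.

```bash
python3 -c "
from h import *
print(env.close_job())"
```

```text
the job is handed in; nothing more can be done
None
```

I handed the job in at about 27 s, but no verdict was returned. In the pictures the yellow cast stood upright in the box before the lid closed, the bolt is through its keeper and the timer is flush against the stop with its button out again; the lid and button each met a hard stop when pushed.

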